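Load a serial adaptor into the weighted test cradle

ROBOT

A 6-joint arm with a two-finger parallel gripper is mounted at the origin on a cart in front of the work surface, level with it; the furniture and walls round the work are solid. World frame = base frame: x ahead of the robot, y to its left, z up, the work surface at z = 0. Lengths are in m, angles in degrees, forces in N, time in s.
With the tool pointing down it reaches from about 0.4 to 0.825 m from the base axis. Payload 7 kg.
Tool frame: the origin (TCP) lies between the finger pads; the fingertips stand 19 mm ahead of it and the grasp point (between the pads) is the TCP; z points along the fingers, y is the line along which they close (so a half turn about z gives the same grasp; the last joint's range is limited). The gripper opens to 88 mm and grips with 3 to 60 N. Pads are 19 mm wide; open, the fingers measure 130 mm over their backs; the gripper's body (78 mm by 193 mm) begins 47 mm behind the grasp point.
Start: joints at [-58.493, 20.546, 0.682, 0, -70.136, -16.507], TCP at [0.175, -0.652, 0.246] pointing down, gripper open.
Joint ranges: [-176.03, 176.03], [-82.01, 121.73], [-58.28, 71.71], [-173.87, 95.51], [-174.79, -0.11], [-173.66, 173.66]. Speed limits (degrees/s): [136.94, 136.94, 172.46, 180, 180, 180].

INTERFACE

Orientations are given as [roll, pitch, yaw] about the fixed x, y, z axes, in that order (R = Rz(yaw) Ry(pitch) Rx(roll)).
In Python, from plant import get_obs, snapshot, close_job, spot_in, spot_point gives the robot as it stands.
- The arm moves only by the tool play_rows, never from a script. Its argument "plan" is a list of rows, each a list of 6 numbers: the shift along the tool's x, y, z in cm, then the turn, a rotation vector about the tool's x, y, z in degrees. A call has 1 to 20 rows; each row shifts and turns the commanded pose from where the row before left it, along the tool's axes as they then stand; what a row does not reach is not made up. A row lasts 1/12 s, in which the tool goes at most 41.7 mm and 7.16 degrees, less where a joint would pass 70% of its speed; a pose out of reach is approached as far as the arm can. A call is refused whole if a number of a shift passes 4.17 or a number of a turn 7.16, either way. A call with a gripper value outside its range is refused whole. "grip" is the finger opening in cm, from 0 to 8.76, set as the call begins (left out, the last holds). The fingers move at their own pace and stop on an object; the grip force is fixed at half the most. Time passes only in rows, so rows that do not move let the fingers close. It gives the time, the measured TCP pose, the force, the opening and the grip force at its end, in the units of the state.
- get_obs(): the state, without advancing time (a new reading comes with each control period).
- snapshot(name): name is "scene" or "top" or "wrist"; returns a dict with "frame" (400x640x3 uint8, red, green, blue), "fx", "fy", "cx", "cy" (pixels), "position" and "attitude" of the camera in the world. Camera axes: x right, y down, z forward; pixel columns grow to the right and rows downward; lengths in m; the calibration is good to about 2 mm. A picture is of the moment at which its call begins. There is no depth.
- close_job(): hands the job in; it is judged then, once.
Trained networks look in the newest picture that a camera, given by its name, has taken for a name from the list of things; names that differ only in an ending like _2 or _b are one class to them, and where a whole thing is asked for, a point or a joint stands for the part that bears it (a point fixed in the world has none). Each returns a list of dicts, best first, with "score" (0 to 1); they miss things now and then, are a little off and sometimes report something else, mostly with a low value. They report only what shows in the picture. A call takes as long as a camera call. They do not tell look-alikes from the thing itself.
- spot_in(camera, thing): "position" ([x, y, z] in m, in world coordinates, good to about 4 mm: the middle of the surface that is visible of it).
- spot_point(camera, thing): "position" ([x, y, z] in m, in world coordinates, good to about 4 mm: a listed point, or the origin of a listed thing).
The state is a dict: "clock": time; "joint_pos": joint angles; "qvel": joint speeds; "tau": joint torques, N m; "tool_pos": TCP position; "orientation": TCP orientation; "force": force on the tool from outside, world axes, zero at the start; "moment": the same for the moment, N m; "opening": finger opening in m; "gripper_force": force on a finger pad.
Only numpy, scipy, OpenCV 4.12 (cv2) and the standard library are available. Lean on these libraries where they do the work, as an engineer would, in place of code of your own. Each camera call takes 0.05 s, during which the arm holds its last target. There are 200 camera calls.

TASK

Load the adaptor box into the test cradle: press the long end of the lift lever down until the heavy hold-down flap is caught open by its spring catch, let the lever up, and push the adaptor along its channel fully home against the socket block. Then press the catch's thumb tab down so that the flap drops onto the adaptor and holds it, and leave the cradle. Do it all by pressing and pushing: do not pick the adaptor up, do not handle the flap itself, and leave the other things on the bench alone.

Things in the scene. Friction and masses are not known exactly. Their poses are not given: they have to be found in the camera images.
- cradle: test cradle, screwed to the bench: grey base plate 210 x 165 x 10 mm (x -115 to +95 mm) with a channel. Origin on the bench under the channel's middle; x along the channel to the socket block, y left, z up. Channel floor z = 10 mm, 55 mm wide between rails (tops z = 18 mm, x -117 to +66 mm). The socket block's face is at x = +66 mm. Two short fixed brackets carry lever and catch
- adaptor_centre (a point): centre of the adaptor's case: a loose red box 105 (along the channel) x 52 x 26 mm high, 0.14 kg, in the channel's mouth. A pale plug (12 mm) faces the socket, which it enters freely; a black stub (19 wide, 12 high, 11.5 mm long, at mid-height) ends the tail towards the robot, 64 mm behind this point along cradle -x. Home, this point is at cradle x = +13.5 mm, the stub's end at -50.5 mm
- lever_pad (a point): top centre of the round black press pad (36 mm across) on the lift lever's long end. The lever pivots at cradle (42, -110, 58) mm about cradle x; the pad lies 128 to 140 mm to the right (-y) of the pivot, at z = 116 mm at rest and about 80 mm lower fully down (base plate not under it). Pressing takes about 5 to 11 N; a spring returns the lever
- catch_tab (a point): top of the thumb tab of the spring catch, 12 mm inside its outer end, at cradle (-10, -136, 64) mm; the tab is 20 mm wide (along cradle x) and runs right (-y) from the catch's stem. The catch pivots about cradle x, 64 mm left of and 44 mm below this point; pressing the tab 11 to 16 mm down (about 2 to 6 N) swings the stem 12 mm to the right, from under the flap's pin; it springs back
- lever (a joint): lift lever angle, rad: 0 at rest (long end up), 0.60 at its stop, long end down. The catch snaps under the flap at about 0.45 to 0.5
- flap_hinge (a joint): hold-down flap angle, rad: 0 down on the empty cradle, about 0.21 when held open by the catch, about 0.07 when lying on the adaptor. Its rubber foot blocks the channel until it is raised
- catch (a joint): spring catch angle, rad: 0 at rest (upright), grows as its tab is pressed down, stop at 0.45
- flap: the steel flap, about 0.9 kg, not to be touched: over cradle x = 15 to 65, y = -62 to +62 mm, top at z = 68 mm when down, free edge up to z = 95 mm when open. Origin on its hinge, cradle (40, 62, 50) mm, hinge along cradle x
- heat_sink: bystander: black finned heat sink, 30 x 40 x 22 mm; origin centre of its underside
- spare_cap: bystander: black capacitor standing, 26 mm across, 35 mm high; origin centre of its underside
- spacer_block: bystander: aluminium block 30 x 45 x 20 mm; origin centre of its underside
- knob_silver: bystander: silver knob, 28 mm across, 20 mm high; origin centre of its underside
Mind the look-alikes: they are no part of the job. Of the things that look like the part that bears adaptor_centre, the largest one is meant.

How it is judged (in metres and radians):
On the way, in this order (a step that is already met when the one before it is completed fails the run):
1. the flap stands open on its catch with the lever let up again (value of joint flap_hinge above 0.17 rad and value of joint lever below 0.1 rad and value of joint catch below 0.06 rad), for 0.2 s.
2. the adaptor is pushed home under the raised flap (x of adaptor_centre in the frame of cradle above 0.0105 m and value of joint flap_hinge above 0.16 rad), for 0.2 s.
At the end, for the whole second after the job is handed in: The adaptor's case is within 3 mm of the socket block, the flap lies at rest on it (flap angle 0.045 to 0.11 rad), and the catch and the lever are back at rest (each under 0.06 rad) (x of adaptor_centre in the frame of cradle above 0.0105 m and value of joint flap_hinge between 0.045 and 0.11 rad and value of joint each of catch, lever below 0.06 rad and linear speed of flap below 0.02 m/s); the robot touches nothing.
It fails at once if the adaptor is lifted off the channel floor (more than 8 mm) (z of adaptor_centre in the frame of cradle above 0.031 m).
It fails at once if the flap itself is handled (touched with more than 2 N) (contact force between any of the fingers, the arm and flap above 2 N).
It fails at once if a bystander is moved by more than 20 mm (distance of any of heat_sink, spare_cap, spacer_block, knob_silver from where it was at the start of the episode above 0.02 m).
It also fails if it takes over 64 s, if anything falls off the work surface, if the arm or the gripper's body presses on something with over 40 N, if the wrist force passes 120 N, or if a joint passes its speed limit or range.

## Working session

There is one attempt and no reset: what is moved stays moved. The work goes in short steps, Python scripts to look and compute and a tool call to move; the robot and the scene stay as the last step left them, time stands still between calls to the robot, and variables do not carry over. Pictures are saved under pics/ and viewed, at most 10 in all, crops included, and the job is handed in when it is done.

Besides the shell and the picture viewer there is one more tool, called after ">>>" as a command line: name --pt "numbers of a row" for each row, then --argument value for the rest. play_rows: Moves the arm, as the interface text tells. Its arguments: {"type":"object","properties":{"plan":{"type":"array","items":{"type":"array","items":{"type":"number"}}},"grip":{"type":"number"}},"required":["plan"]}

```bash
mkdir -p pics; ls; cat > h.py <<'E'
import numpy as np,cv2
from plant import *
def save(cam,name):
    s=snapshot(cam); cv2.imwrite('pics/'+name,cv2.cvtColor(s['frame'],cv2.COLOR_RGB2BGR)); return s
E
python3 - <<'E'
from h import *
o=get_obs(); print(o['clock'],o['tool_pos'],o['orientation'],o['force'])
ims=[]
for c in ['scene','top']:
    s=save(c,c+'0.png'); print(c,s['position'],s['attitude'],s['fx'])
    for t in ['adaptor_centre','lever_pad','catch_tab','cradle','flap']:
        print(t,[(np.round(d['position'],4).tolist(),round(d['score'],2)) for d in spot_point(c,t)[:3]])
    for t in ['heat_sink','spare_cap','spacer_block','knob_silver','adaptor_centre']:
        print('in',t,[(np.round(d['position'],3).tolist(),round(d['score'],2)) for d in spot_in(c,t)[:3]])
E
```

```text
pics
0.0 [ 0.17456497 -0.65155433  0.24461286] [ 1.79903238e+02 -7.26845824e-03 -1.65006294e+02] [-0.52069335  0.27773193  0.37751983]
scene [0.16493196 0.78306639 0.56838478] [-123.08647585   -0.75829855 -145.39961012] 443.7863046801164
adaptor_centre [([0.6034, -0.0385, 0.0102], 0.9), ([0.5809, 0.1727, 0.022], 0.84), ([0.6985, 0.3661, 0.0074], 0.58)]
lever_pad [([0.7375, -0.04, 0.1148], 0.56)]
catch_tab [([0.6652, 0.0517, 0.0659], 0.5)]
cradle []
flap [([0.6704, 0.2538, 0.0514], 0.93)]
in heat_sink [([0.478, -0.068, 0.014], 0.49)]
in spare_cap [([0.434, -0.016, 0.021], 0.6)]
in spacer_block [([0.508, 0.397, 0.022], 0.95)]
in knob_silver [([0.422, 0.379, 0.018], 0.59)]
in adaptor_centre [([0.576, 0.185, 0.034], 0.98), ([0.69, 0.371, 0.016], 0.97), ([0.603, -0.027, 0.018], 0.78)]
top [0.48425066 0.13792906 0.95824936] [-173.56094198    1.15586396  -90.00360354] 404.7476921179587
adaptor_centre [([0.6014, -0.0322, 0.0072], 0.94), ([0.5879, 0.1687, 0.0206], 0.83), ([0.6984, 0.3624, 0.0102], 0.56)]
lever_pad [([0.7382, -0.0384, 0.114], 0.71)]
catch_tab [([0.6612, 0.0499, 0.0646], 0.53)]
cradle [([0.6467, 0.1855, -0.0014], 0.83)]
flap [([0.6711, 0.2535, 0.0511], 0.69)]
in heat_sink [([0.48, -0.075, 0.016], 0.6)]
in spare_cap [([0.434, -0.019, 0.035], 0.73)]
in spacer_block [([0.512, 0.385, 0.02], 0.56)]
in knob_silver []
in adaptor_centre [([0.586, 0.172, 0.035], 0.97), ([0.598, -0.031, 0.018], 0.92), ([0.694, 0.363, 0.02], 0.59)]
```

View pics/scene0.png

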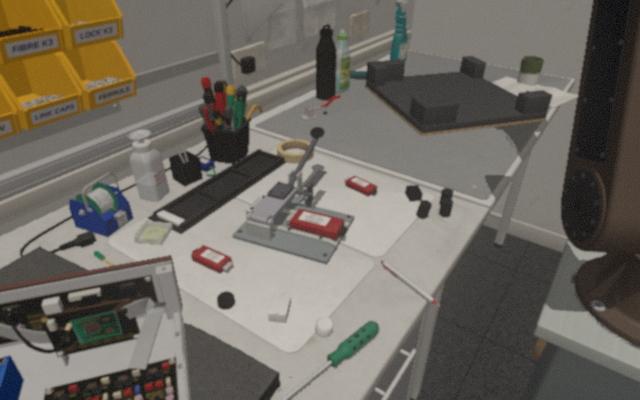

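View pics/top0.png

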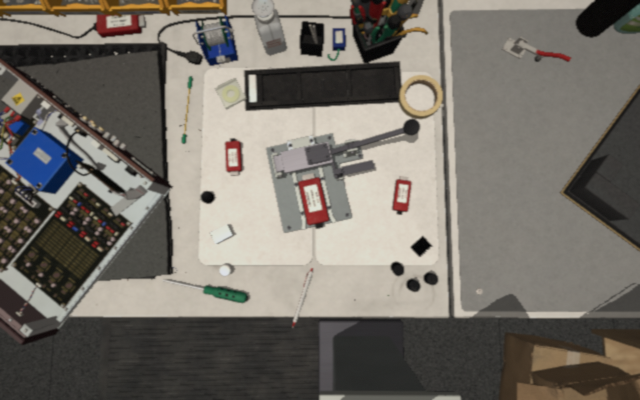

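```bash
python3 - <<'E'
import numpy as np
from scipy.optimize import least_squares
C=np.array([[-10,-136],[42,-244],[40,62],[0,0]])/1e3
W=np.array([[.6632,.0508],[.738,-.0392],[.6708,.2537],[.6467,.1855]])
w=np.array([1,1,1,.7])
def T(p,c):
    R=np.array([[np.cos(p[2]),-np.sin(p[2])],[np.sin(p[2]),np.cos(p[2])]]);return c@R.T+p[:2]
r=least_squares(lambda p:((T(p,C)-W)*w[:,None]).ravel(),[.65,.18,0])
print(r.x,np.degrees(r.x[2]),(T(r.x,C)-W)*1e3)
p=r.x;R=lambda c:T(p,np.array(c))
for n,c in dict(pad=[.042,-.244],tab=[-.01,-.136],home=[.0135,0],stubhome=[-.0505,0],pre=[-.15,0]).items():print(n,R([c]))
E
```

```text
[0.64469412 0.1865838  0.21741821] 12.457145970524316 [[ 1.06601473  0.82846713]
 [ 0.33841949 -3.41207007]
 [-0.42155342  2.05254258]
 [-2.00587917  1.08379666]]
pad [[ 0.73833842 -0.04261207]]
tab [[0.66426601 0.05162847]]
home [[0.6578763  0.18949587]]
stubhome [[0.59538301 0.17569048]]
pre [[0.49822548 0.1542274 ]]
```

The scene view shows the cradle at about (300,225) with the lever pad up at (317,132) and the red adaptor at (317,222). The top view shows pad (412,128), tab (370,168) and adaptor (314,200). The smaller red boxes at (233,155) and (402,195) are look-alikes. The network points agree with this, giving a cradle yaw of about 12.5°.

```bash
cat >> h.py <<'E'
from scipy.optimize import least_squares
from scipy.spatial.transform import Rotation as Ro
C=np.array([[-10,-136],[42,-238],[40,62],[0,0]])/1e3
W=np.array([[.6632,.0508],[.738,-.0392],[.6708,.2537],[.6467,.1855]])
def T(p,c):
    a=p[2];R=np.array([[np.cos(a),-np.sin(a)],[np.sin(a),np.cos(a)]]);return c@R.T+p[:2]
P=least_squares(lambda p:((T(p,C)-W)*np.array([[1],[1],[1],[.7]])).ravel(),[.65,.18,0]).x
def tocr(w):
    a=P[2];R=np.array([[np.cos(a),-np.sin(a)],[np.sin(a),np.cos(a)]]);return (np.array(w)[:2]-P[:2])@R
def state(goal=None):
    """tip centre in cradle mm; tool-axis shift (cm) to bring the tip to goal (cradle mm)"""
    o=get_obs();R=Ro.from_euler('xyz',o['orientation'],degrees=True).as_matrix()
    tip=np.array(o['tool_pos'])+R[:,2]*.019
    print('t',o['clock'],'tip cr',np.round(np.r_[tocr(tip),tip[2]]*1e3,1),'rpy',np.round(o['orientation'],1),'F',np.round(o['force'],1))
    if goal is not None:
        g=np.array(goal)/1e3; w=np.r_[T(P,g[:2]),g[2]]
        print('shift cm',np.round(R.T@(w-tip)*100,2))
E
python3 - <<'E'
from h import *
print(P,np.degrees(P[2]),(T(P,C)-W)*1e3, tocr([.587,.170]))
state([42,-243,200])
E
```

```text
[0.64526881 0.18500178 0.21495908] 12.316248038674104 [[ 1.30877191 -0.80126846]
 [-0.93064176  0.63823634]
 [ 0.32315298  0.40715852]
 [-1.43119006 -0.49821714]] [-0.06012775 -0.00222735]
t 1.1 tip cr [-638.3 -717.3  226.5] rpy [ 180.    0. -165.] F [ 0.3 -1.5  0.5]
shift cm [-70.18  44.19   2.66]
```

>>> play_rows --pt "0 0 0 0 0 2.5" --grip 0

```text
clock: 1.18
tool_pos: [0.1747, -0.652, 0.2456]
orientation: [-180.0, 0.0, -167.5]
force: [-0.6, -0.7, 0.3]
opening: 0.0847
gripper_force: 0.0
```

```bash
python3 - <<'E'
from h import *
state([42,-243,200])
E
```

```text
t 1.1833 tip cr [-638.3 -717.3  226.6] rpy [-180.     0.  -167.5] F [-0.6 -0.7  0.3]
shift cm [-68.21  47.18   2.66]
```

>>> play_rows --pt "-2 1.4 0 0 0 0" --pt "-3 2.1 0 0 0 0" --pt "-3.3 2.3 0 0 0 0" --pt "-3.3 2.3 0 0 0 0" --pt "-3.3 2.3 0 0 0 0" --pt "-3.3 2.3 0 0 0 0" --pt "-3.3 2.3 0 0 0 0" --pt "-3.3 2.3 0 0 0 0" --pt "-3.3 2.3 0 0 0 0" --pt "-3.3 2.3 0 0 0 0" --pt "-3.3 2.3 0 0 0 0" --pt "-3.3 2.3 0 0 0 0" --pt "-3.3 2.3 0 0 0 0" --pt "-3.3 2.3 0 0 0 0" --pt "-3.3 2.3 0 0 0 0" --pt "-3.3 2.3 0 0 0 0" --pt "-3.3 2.3 0 0 0 0" --pt "-3.3 2.3 0 0 0 0" --pt "-3.3 2.3 0 0 0 0" --pt "-3.3 2.3 0 0 0 0"

```text
clock: 2.85
tool_pos: [0.7074, -0.0725, 0.2458]
orientation: [-180.0, 0.0, -167.5]
force: [0.4, -0.2, 0.5]
opening: 0.0004
gripper_force: 0.0
```

```bash
python3 - <<'E'
from h import *
state([42,-243,130])
E
```

```text
t 2.85 tip cr [   5.7 -264.8  226.8] rpy [-180.     0.  -167.5] F [ 0.4 -0.2  0.5]
shift cm [-3.63  2.17  9.68]
```

>>> play_rows --pt "-1.8 1.1 0 0 0 0" --pt "-1.8 1.1 1 0 0 0" --pt "0 0 3 0 0 0" --pt "0 0 3 0 0 0" --pt "0 0 2 0 0 0" --pt "0 0 0.7 0 0 0" --pt "0 0 0 0 0 0"

```text
clock: 3.43
tool_pos: [0.7355, -0.0451, 0.1461]
orientation: [180.0, -0.2, -167.5]
force: [0.2, -0.0, 1.1]
opening: 0.0005
gripper_force: 0.0
```

```bash
python3 - <<'E'
from h import *
state([42,-243,110])
s=save('scene','s1.png');
for c in ['scene','wrist']:
    if c=='wrist': w=save('wrist','w1.png')
    for t in ['lever_pad','catch_tab']: print(c,t,[(np.round(np.r_[tocr(d['position']),d['position'][2]]*1e3,1).tolist(),round(d['score'],2)) for d in spot_point(c,t)[:2]])
a=cv2.imread('pics/s1.png')[100:300,200:420]; b=cv2.imread('pics/w1.png')
a=cv2.resize(a,(440,400),interpolation=cv2.INTER_CUBIC); b=cv2.resize(b,(360,225))
b=cv2.copyMakeBorder(b,0,175,0,0,cv2.BORDER_CONSTANT); cv2.imwrite('pics/m1.png',np.hstack([a,b]))
E
```

```text
t 3.4333 tip cr [  39.  -244.1  127.1] rpy [ 180.    -0.2 -167.5] F [ 0.2 -0.   1.1]
shift cm [-0.31  0.1   1.71]
scene lever_pad [([40.3, -238.9, 111.4], 0.89)]
scene catch_tab [([-9.7, -135.7, 64.8], 0.62), ([-85.0, 227.4, 2.2], 0.31)]
wrist lever_pad [([41.6, -236.2, 115.6], 0.91)]
wrist catch_tab [([-7.0, -140.3, 67.7], 0.92)]
```

View pics/m1.png

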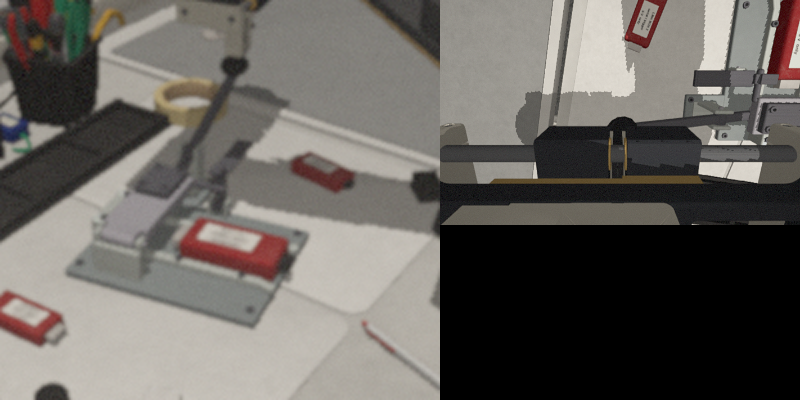

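The left crop shows the closed fingers just above the round pad at (235,65), and the frame checks out. Pressing now.

>>> play_rows --pt "-0.2 0 0.6 0 0 0" --pt "0 0 0.6 0 0 0" --pt "0 -0.1 0.6 0 0 0" --pt "0 -0.1 0.6 0 0 0" --pt "0 -0.1 0.6 0 0 0" --pt "0 -0.1 0.6 0 0 0" --pt "0 0 0.6 0 0 0" --pt "0 0 0.6 0 0 0" --pt "0 0 0.6 0 0 0" --pt "0 0 0.6 0 0 0" --pt "0 0 0.6 0 0 0" --pt "0 0 0.5 0 0 0" --pt "0 0 0.4 0 0 0" --pt "0 0 0 0 0 0"

```text
clock: 4.9
tool_pos: [0.7395, -0.0491, 0.0725]
orientation: [-180.0, -0.0, -167.5]
force: [2.5, -3.9, 3.9]
opening: 0.0005
gripper_force: 2.4
```

```bash
python3 - <<'E'
from h import *
state([42,-246,40])
E
```

```text
t 4.9 tip cr [  42.1 -248.8   53.5] rpy [-180.    -0.  -167.5] F [ 2.5 -3.9  3.9]
shift cm [0.01 0.28 1.35]
```

>>> play_rows --pt "0 0 0.4 0 0 0" --pt "0 0 0.4 0 0 0" --pt "0 0 0.4 0 0 0" --pt "0 0 0.2 0 0 0" --pt "0 0 0 0 0 0" --pt "0 0 0 0 0 0"

```text
clock: 5.4
tool_pos: [0.7393, -0.0482, 0.0594]
orientation: [180.0, -0.0, -167.5]
force: [0.4, -0.8, 4.2]
opening: 0.0005
gripper_force: 2.0
```

```bash
python3 - <<'E'
from h import *
state([42,-246,40])
save('scene','s2.png')
a=cv2.imread('pics/s2.png')[100:300,200:420]
cv2.imwrite('pics/m2.png',cv2.resize(a,(660,600),interpolation=cv2.INTER_CUBIC))
E
```

```text
t 5.4 tip cr [  42.2 -247.8   40.4] rpy [ 180.    -0.  -167.5] F [ 0.4 -0.8  4.2]
shift cm [0.02 0.18 0.04]
```

View pics/m2.png

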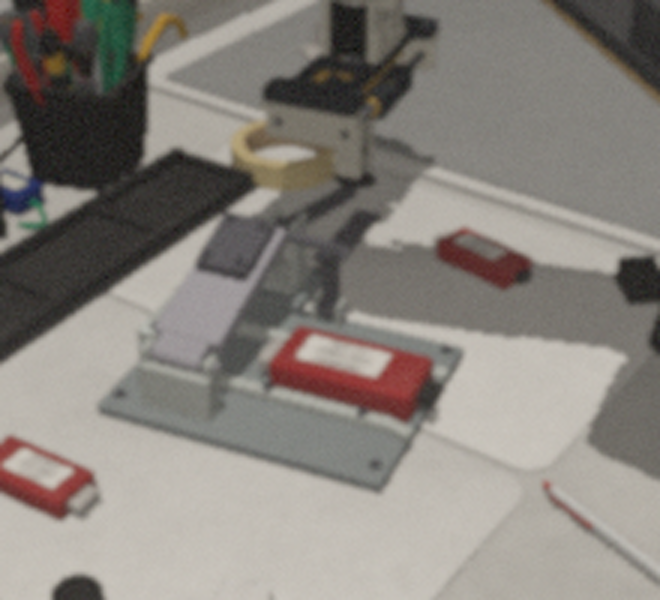

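The flap now stands raised at about (225,260) with the lever down under the fingers at (350,175). A little more travel, then I'll let it up.

>>> play_rows --pt "0 0 0.3 0 0 0" --pt "0 0 0.2 0 0 0" --pt "0 0 0 0 0 0" --pt "0 0 -0.5 0 0 0" --pt "0 0 -1 0 0 0" --pt "0 0 -1 0 0 0" --pt "0 0 -1 0 0 0" --pt "0 0 -1 0 0 0" --pt "0 0 -1 0 0 0" --pt "0 0 -1 0 0 0" --pt "0 0 -1 0 0 0" --pt "0 0 -1 0 0 0" --pt "0 0 -2 0 0 0" --pt "0 0 -3 0 0 0" --pt "0 0 -3 0 0 0" --pt "0 0 -2 0 0 0" --pt "0 0 0 0 0 0"

```text
clock: 6.87
tool_pos: [0.7415, -0.0487, 0.2463]
orientation: [-179.9, 0.5, -167.5]
force: [0.9, -0.0, 0.5]
opening: 0.0001
gripper_force: 0.0
```

```bash
python3 - <<'E'
from h import *
state([-160,0,150])
save('scene','s3.png')
for t in ['lever_pad','catch_tab','adaptor_centre']: print(t,[(np.round(np.r_[tocr(d['position']),d['position'][2]]*1e3,1).tolist(),round(d['score'],2)) for d in spot_point('scene',t)[:2]])
a=cv2.imread('pics/s3.png')[100:300,200:420]
cv2.imwrite('pics/m3.png',cv2.resize(a,(660,600),interpolation=cv2.INTER_CUBIC))
E
```

```text
t 6.8667 tip cr [  44.3 -248.9  227.3] rpy [-179.9    0.5 -167.5] F [ 0.9 -0.   0.5]
shift cm [20.4  24.98  7.52]
lever_pad [([43.9, -238.7, 114.9], 0.69)]
catch_tab [([-10.9, -134.3, 62.9], 0.82)]
adaptor_centre [([91.1, 165.1, 6.3], 0.83), ([-62.7, -1.7, 22.7], 0.76)]
```

View pics/m3.png

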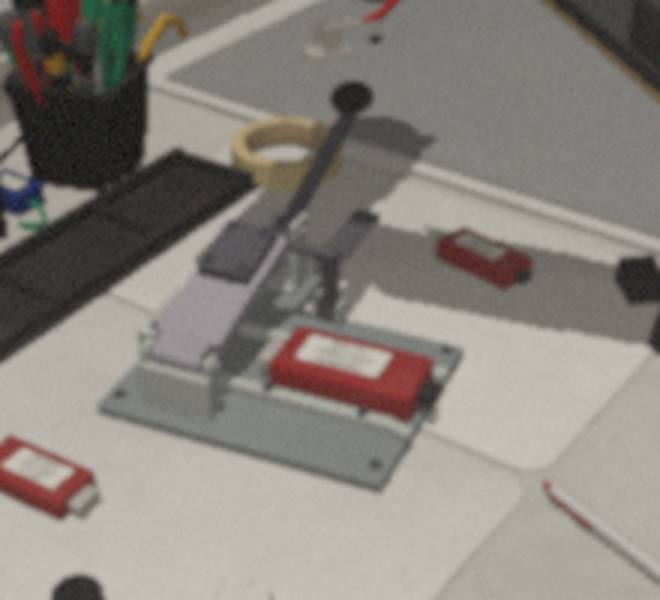

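The flap stays open on its catch with the lever up; pad at (350,97), adaptor tail at (435,390). Next I move behind the adaptor, tilting the tool 25°.

>>> play_rows --pt "2.2 2.5 0 0 0 0" --pt "2.2 2.5 0 0 -2.5 0" --pt "2.2 2.5 0 0 0 0" --pt "2.2 2.5 0 0 0 0" --pt "2.2 2.5 0 0 0 0" --pt "2.2 2.5 0 0 0 0" --pt "2.2 2.5 0 0 0 0" --pt "2.2 2.5 0 0 0 0" --pt "2.2 2.5 0 0 0 0" --pt "2.2 2.5 0 0 0 0" --pt "0 0 0 0 -5 0" --pt "0 0 0 0 -5 0" --pt "0 0 0 0 -5 0" --pt "0 0 0 0 -5 0" --pt "0 0 0 0 -2.5 0" --pt "0 0 0 0 0 0"

```text
clock: 8.4
tool_pos: [0.4679, 0.1458, 0.2294]
orientation: [-179.9, 24.9, -167.4]
force: [-0.6, -0.8, -0.3]
opening: 0.0007
gripper_force: 0.0
```

```bash
python3 - <<'E'
from h import *
state([-160,-1,70])
state([-150,-1,18])
E
```

```text
t 8.4 tip cr [-173.7   -0.4  212.2] rpy [-179.9   24.9 -167.4] F [-0.6 -0.8 -0.3]
shift cm [ 4.76 -0.04 13.47]
t 8.4 tip cr [-173.7   -0.4  212.2] rpy [-179.9   24.9 -167.4] F [-0.6 -0.8 -0.3]
shift cm [ 6.04 -0.03 18.61]
```

>>> play_rows --pt "1 0 3 0 0 0" --pt "1 0 3 0 0 0" --pt "1 0 3 0 0 0" --pt "1 0 3 0 0 0" --pt "1 0 3 0 0 0" --pt "0.5 0 1.8 0 0 0" --pt "0.5 0 1.5 0 0 0" --pt "0 0 0.3 0 0 0" --pt "0 0 0 0 0 0"

```text
clock: 9.15
tool_pos: [0.5186, 0.154, 0.0894]
orientation: [178.6, 19.4, -167.5]
force: [-0.8, -0.6, 0.0]
opening: 0.0005
gripper_force: 0.0
```

```bash
python3 - <<'E'
from h import *
state([-63,-1,18])
save('scene','s4.png')
for t in ['catch_tab','adaptor_centre']: print(t,[(np.round(np.r_[tocr(d['position']),d['position'][2]]*1e3,1).tolist(),round(d['score'],2)) for d in spot_point('scene',t)[:3]])
a=cv2.imread('pics/s4.png')[100:300,200:420]
cv2.imwrite('pics/m4.png',cv2.resize(a,(660,600),interpolation=cv2.INTER_CUBIC))
E
```

```text
t 9.15 tip cr [-124.1   -2.8   71.5] rpy [ 178.6   19.4 -167.5] F [-0.8 -0.6  0. ]
shift cm [-3.99 -0.01  7.08]
catch_tab [([-8.8, -136.8, 65.5], 0.56)]
adaptor_centre [([-59.7, -1.0, 23.8], 0.91), ([91.4, 165.8, 4.3], 0.69)]
```

View pics/m4.png

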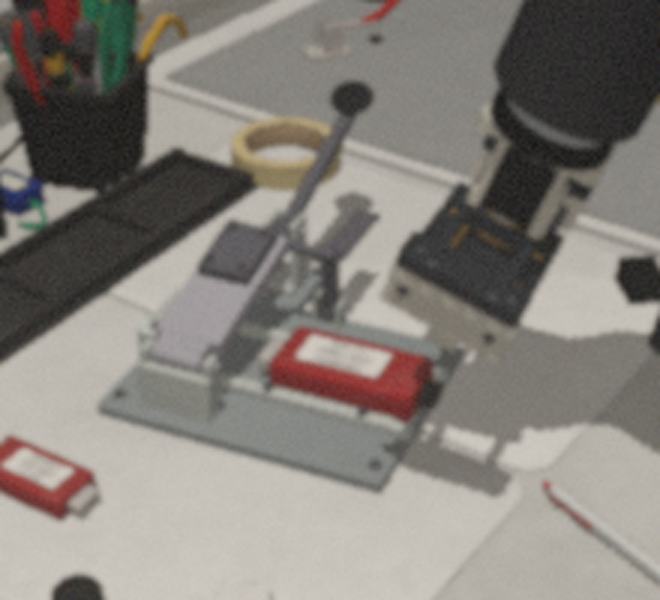

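The gripper at (470,280) stopped short, so an arm limit was reached. The adaptor is untouched at (350,365). I'll check the joints.

```bash
python3 - <<'E'
from h import *
print(np.round(get_obs()['joint_pos'],1))
E
```

```text
[  34.4    7.8  -58.2   47.9   -7.8 -158.2]
```

```bash
cat >> h.py <<'E'
def plan(tilt,goal):
    """turn (deg, tool axes) to the tilt, then shift (cm, turned tool axes) to bring the tip to goal"""
    o=get_obs();R=Ro.from_euler('xyz',o['orientation'],degrees=True)
    G=Ro.from_euler('z',np.degrees(P[2]))if 0 else Ro.from_euler('xyz',[180,0,-180+np.degrees(P[2])],degrees=True)*Ro.from_euler('y',-tilt,degrees=True)
    g=np.array(goal)/1e3; w=np.r_[T(P,g[:2]),g[2]]
    tip=np.array(o['tool_pos'])+G.as_matrix()[:,2]*.019
    state()
    print('joints',np.round(o['joint_pos'],1),'turn',np.round((R.inv()*G).as_rotvec(degrees=True),2),'shift',np.round(G.as_matrix().T@(w-tip)*100,2))
E
python3 -c "
from h import *
plan(7,[-150,-1,75])
plan(7,[-150,-1,20])"
```

```text
t 9.3 tip cr [-124.2   -2.    73.1] rpy [ 178.6   19.6 -167.4] F [-0.3 -0.3  0.1]
joints [  34.4    7.8  -58.2   47.9   -7.8 -158.2] turn [ 1.5  12.55  0.41] shift [ 2.12  0.15 -0.55]
t 9.3 tip cr [-124.2   -2.    73.1] rpy [ 178.6   19.6 -167.4] F [-0.3 -0.3  0.1]
joints [  34.4    7.8  -58.2   47.9   -7.8 -158.2] turn [ 1.5  12.55  0.41] shift [2.79 0.15 4.91]
```

>>> play_rows --pt "0 0 -1.5 0 0 0" --pt "0 0 -1.5 0 0 0" --pt "0 0 0 0.5 4 0.1" --pt "0 0 0 0.5 4 0.1" --pt "0 0 0 0.5 4 0.1" --pt "0 0 0 0 0.5 0" --pt "0 0 0 0 0 0"

```text
clock: 9.88
tool_pos: [0.5145, 0.1503, 0.118]
orientation: [-179.8, 8.4, -167.7]
force: [0.3, -0.2, -0.5]
opening: 0.0004
gripper_force: 0.0
```

```bash
python3 -c "
from h import *
plan(7,[-150,-1,75])
plan(7,[-150,-1,20])"
```

```text
t 9.8833 tip cr [-132.4   -6.    99.2] rpy [-179.8    8.4 -167.7] F [ 0.3 -0.2 -0.5]
joints [  40.1   10.2  -35.8    6.8  -36.9 -123. ] turn [-0.22  1.38 -0.06] shift [1.99 0.5  2.19]
t 9.8833 tip cr [-132.4   -6.    99.2] rpy [-179.8    8.4 -167.7] F [ 0.3 -0.2 -0.5]
joints [  40.1   10.2  -35.8    6.8  -36.9 -123. ] turn [-0.22  1.38 -0.06] shift [2.66 0.5  7.64]
```

>>> play_rows --pt "1 0.3 0 0 1.4 0" --pt "1.6 0.2 0 0 0 0" --pt "0 0 2 0 0 0" --pt "0 0 2 0 0 0" --pt "0 0 2 0 0 0" --pt "0 0 1 0 0 0" --pt "0 0 0 0 0 0"

```text
clock: 10.47
tool_pos: [0.493, 0.148, 0.042]
orientation: [-179.6, 6.7, -167.7]
force: [0.0, 0.2, 0.4]
opening: 0.0005
gripper_force: 0.0
```

```bash
python3 -c "
from h import *
plan(7,[-135,-1,19])
plan(7,[-60,-1,19])"
```

```text
t 10.4667 tip cr [-154.4   -3.9   23.1] rpy [-179.6    6.7 -167.7] F [0.  0.2 0.4]
joints [  41.    15.9  -42.     7.9  -26.7 -125.7] turn [-0.41 -0.34 -0.06] shift [-1.87  0.27  0.65]
t 10.4667 tip cr [-154.4   -3.9   23.1] rpy [-179.6    6.7 -167.7] F [0.  0.2 0.4]
joints [  41.    15.9  -42.     7.9  -26.7 -125.7] turn [-0.41 -0.34 -0.06] shift [-9.31  0.27  1.56]
```

>>> play_rows --pt "-0.6 0.3 0.3 0 0 0" --pt "-0.7 0 0.2 0 0 0" --pt "-0.5 0 0.1 0 0 0" --pt "-0.4 0 0.06 0 0 0" --pt "-0.4 0 0.06 0 0 0" --pt "-0.5 0 0.06 0 0 0" --pt "-0.5 0 0.06 0 0 0" --pt "-0.5 0 0.06 0 0 0" --pt "-0.5 0 0.06 0 0 0" --pt "-0.5 0 0.06 0 0 0" --pt "-0.5 0 0.06 0 0 0" --pt "-0.5 0 0.06 0 0 0" --pt "-0.5 0 0.06 0 0 0" --pt "-0.5 0 0.06 0 0 0" --pt "-0.5 0 0.06 0 0 0" --pt "-0.5 0 0.06 0 0 0" --pt "0 0 0 0 0 0"

```text
clock: 11.88
tool_pos: [0.5761, 0.1706, 0.0401]
orientation: [-179.7, 6.9, -167.7]
force: [-0.2, 0.4, 0.1]
opening: 0.0006
gripper_force: 0.0
```

```bash
python3 - <<'E'
from h import *
plan(7,[-60,-1,19])
save('scene','s5.png')
for t in ['catch_tab','adaptor_centre']: print(t,[(np.round(np.r_[tocr(d['position']),d['position'][2]]*1e3,1).tolist(),round(d['score'],2)) for d in spot_point('scene',t)[:3]])
a=cv2.imread('pics/s5.png')[100:300,200:420]
cv2.imwrite('pics/m5.png',cv2.resize(a,(660,600),interpolation=cv2.INTER_CUBIC))
E
```

```text
t 11.8833 tip cr [-68.4   0.6  21.2] rpy [-179.7    6.9 -167.7] F [-0.2  0.4  0.1]
joints [  37.    22.4  -30.6    6.1  -31.  -119.8] turn [-0.29 -0.13 -0.04] shift [-0.8  -0.17  0.32]
catch_tab [([-11.6, -131.7, 67.5], 0.46)]
adaptor_centre [([4.5, -1.0, 24.0], 0.86), ([92.6, 164.1, 5.8], 0.66), ([-87.3, -210.2, 9.9], 0.52)]
```

View pics/m5.png

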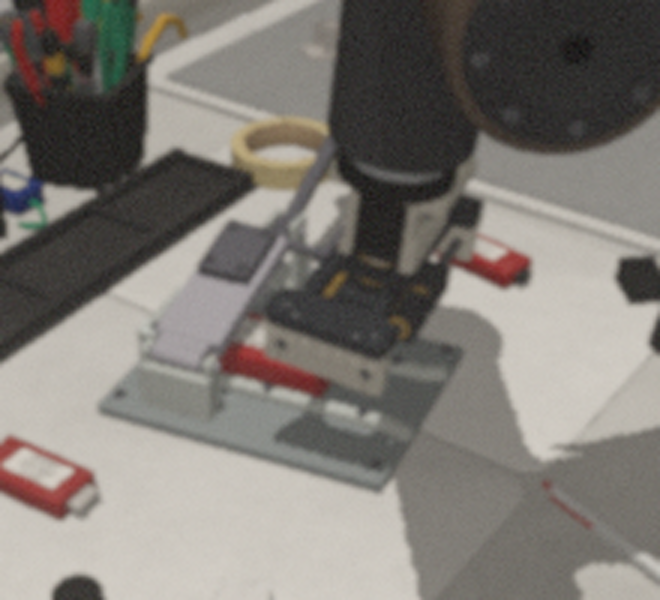

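The adaptor slides under the raised flap (red at (270,368)), about 8–9 mm short of home.

>>> play_rows --pt "-0.3 0 0.03 0 0 0" --pt "-0.3 0 0.03 0 0 0" --pt "-0.15 0 0.02 0 0 0" --pt "0 0 0 0 0 0"

```text
clock: 12.37
tool_pos: [0.5827, 0.1719, 0.0402]
orientation: [-179.7, 6.8, -167.7]
force: [-0.0, 0.2, -0.6]
opening: 0.0003
gripper_force: 0.0
```

>>> play_rows --pt "-0.1 0 0 0 0 0" --pt "0 0 0 0 0 0"

```text
clock: 12.53
tool_pos: [0.5831, 0.1719, 0.0402]
orientation: [-179.7, 6.8, -167.7]
force: [-0.7, -0.7, 0.8]
opening: 0.0001
gripper_force: 0.4
```

>>> play_rows --pt "-0.1 0 0 0 0 0" --pt "0 0 0 0 0 0"

```text
clock: 12.7
tool_pos: [0.5834, 0.1718, 0.0401]
orientation: [-179.7, 6.7, -167.8]
force: [-5.2, -0.5, 2.7]
opening: 0.0002
gripper_force: 2.4
```

>>> play_rows --pt "-0.15 0 0 0 0 0" --pt "0 0 0 0 0 0" --pt "0 0 0 0 0 0"

```text
clock: 12.95
tool_pos: [0.5836, 0.1716, 0.04]
orientation: [-179.7, 6.6, -167.8]
force: [-10.3, 1.0, 6.0]
opening: 0.0002
gripper_force: 4.8
```

```bash
python3 - <<'E'
from h import *
plan(7,[-60,-1,19])
snapshot('scene')
for t in ['catch_tab','adaptor_centre']: print(t,[(np.round(np.r_[tocr(d['position']),d['position'][2]]*1e3,1).tolist(),round(d['score'],2)) for d in spot_point('scene',t)[:3]])
E
```

```text
t 12.95 tip cr [-60.9  -0.   21.1] rpy [-179.7    6.6 -167.8] F [-10.3   1.    6. ]
joints [  36.6   23.1  -29.3    5.8  -31.9 -119.1] turn [-0.35 -0.39 -0.08] shift [-0.05 -0.11  0.22]
catch_tab []
adaptor_centre [([90.6, 165.7, 2.0], 0.87), ([11.3, 1.7, 23.1], 0.63), ([-85.9, -209.6, 7.5], 0.61)]
```

Hard stop at 10 N: the adaptor is home. Backing off and moving to the tab.

>>> play_rows --pt "0.5 0 0 0 0 0" --pt "1 0 0 0 0 0" --pt "1 0 -0.5 0 0 0" --pt "0 0 -2 0 0 0" --pt "0 0 -3 0 0 0" --pt "0 0 -3 0 0 0" --pt "0 -1 -2.5 0 -2 0" --pt "0 -2.5 0 0 -2 0" --pt "0 -2.5 0 0 -2 0" --pt "0 -2.5 0 0 -2 0" --pt "0 -2.5 0 0 -2 0" --pt "0 -2 0 0 -2 0" --pt "0 -2 0 0 -1.4 0" --pt "0 0 0 0 0 0"

```text
clock: 14.27
tool_pos: [0.5785, 0.0156, 0.1473]
orientation: [-179.7, 20.3, -167.8]
force: [0.4, -0.5, -0.3]
opening: 0.0006
gripper_force: 0.0
```

```bash
python3 - <<'E'
from h import *
plan(20,[-4,-148,80])
for c in ['scene','wrist']:
  snapshot(c)
  for t in ['catch_tab','adaptor_centre']: print(t,[(np.round(np.r_[tocr(d['position']),d['position'][2]]*1e3,1).tolist(),round(d['score'],2)) for d in spot_point(c,t)[:3]])
E
```

```text
t 14.2667 tip cr [ -94.7 -151.3  129.5] rpy [-179.7   20.3 -167.8] F [ 0.4 -0.5 -0.3]
joints [  23.3    6.8  -39.5   10.1  -24.2 -109.7] turn [-0.33  0.27 -0.11] shift [-6.84  0.32  7.76]
catch_tab [([-9.9, -132.4, 64.1], 0.7)]
adaptor_centre [([10.8, 2.5, 19.9], 0.81), ([87.7, 166.7, 5.3], 0.72), ([-87.0, -208.1, 12.3], 0.56)]
catch_tab []
adaptor_centre [([13.4, 1.4, 26.3], 0.97), ([-90.6, -203.9, 8.5], 0.95)]
```

>>> play_rows --pt "-1.4 0.1 0.9 0 0 0" --pt "-1.8 0.1 1.3 0 0 0" --pt "-1.8 0.2 1.5 0 0 0" --pt "-1.8 0 2 0 0 0" --pt "0 0 2 0 0 0" --pt "0 0 0 0 0 0" --pt "0 0 0 0 0 0"

```text
clock: 15.15
tool_pos: [0.6671, 0.0416, 0.097]
orientation: [-179.7, 20.0, -167.6]
force: [-0.3, -0.0, 0.6]
opening: 0.0005
gripper_force: 0.0
```

```bash
python3 - <<'E'
from h import *
plan(20,[-4,-148,67])
plan(20,[-4,-148,50])
save('scene','s6.png')
a=cv2.imread('pics/s6.png')[100:300,200:420]
cv2.imwrite('pics/m6.png',cv2.resize(a,(660,600),interpolation=cv2.INTER_CUBIC))
E
```

```text
t 15.15 tip cr [  -2.7 -144.9   79.2] rpy [-179.7   20.  -167.6] F [-0.3 -0.   0.6]
joints [  22.    18.5  -31.9   10.5  -20.2 -108.9] turn [-0.32  0.02  0.07] shift [ 0.54 -0.33  1.1 ]
t 15.15 tip cr [  -2.7 -144.9   79.2] rpy [-179.7   20.  -167.6] F [-0.3 -0.   0.6]
joints [  22.    18.5  -31.9   10.5  -20.2 -108.9] turn [-0.32  0.02  0.07] shift [ 1.12 -0.33  2.7 ]
```

View pics/m6.png

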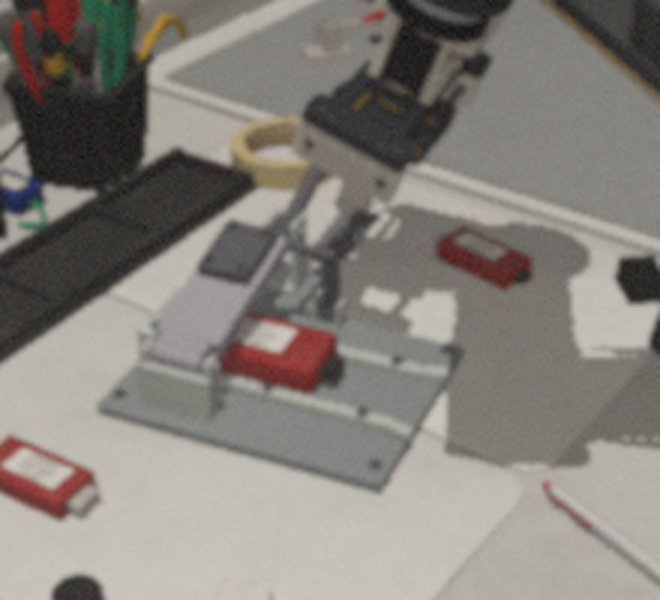

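The fingertips hang over the tab at (355,215), clear of the lever, and the adaptor is under the flap at (285,350). Pressing straight down.

>>> play_rows --pt "0.17 -0.1 0.47 0 0 0" --pt "0.17 0 0.47 0 0 0" --pt "0.14 0 0.38 0 0 0" --pt "0.14 0 0.38 0 0 0" --pt "0.14 0 0.38 0 0 0" --pt "0.14 0 0.38 0 0 0" --pt "0.1 0 0.28 0 0 0" --pt "0 0 0 0 0 0" --pt "0 0 0 0 0 0"

```text
clock: 15.95
tool_pos: [0.6683, 0.04, 0.0696]
orientation: [-179.7, 20.2, -167.7]
force: [0.8, -1.9, 2.6]
opening: 0.0003
gripper_force: 1.7
```

```bash
python3 - <<'E'
from h import *
plan(20,[-4,-148,48])
save('scene','s7.png')
a=cv2.imread('pics/s7.png')[100:300,200:420]
cv2.imwrite('pics/m7.png',cv2.resize(a,(660,600),interpolation=cv2.INTER_CUBIC))
E
```

```text
t 15.95 tip cr [  -1.9 -146.7   51.8] rpy [-179.7   20.2 -167.7] F [ 0.8 -1.9  2.6]
joints [  21.6   20.7  -34.4   13.3  -15.3 -111.5] turn [-0.31  0.22  0.02] shift [ 0.32 -0.14  0.28]
```

View pics/m7.png

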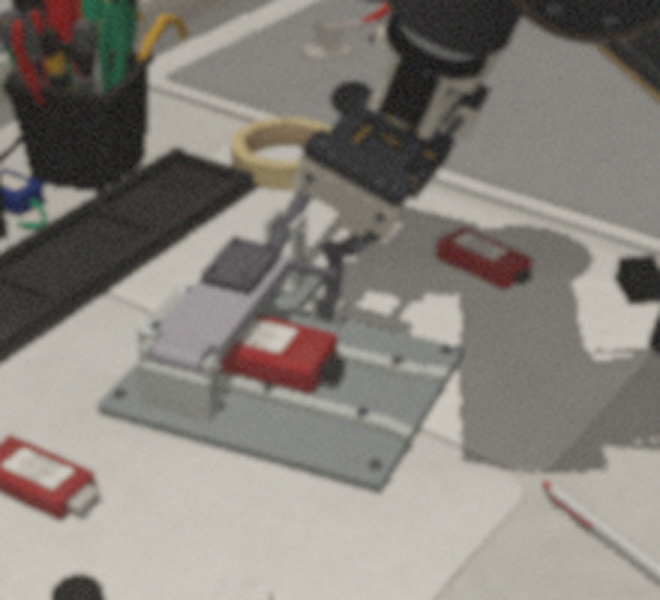

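The flap appears to have dropped: its dark patch moved from (237,250) to about (240,262). I'll press 3 mm more to be sure, then release and retreat.

>>> play_rows --pt "0.1 0 0.28 0 0 0" --pt "0 0 0 0 0 0" --pt "0 0 0 0 0 0" --pt "-0.15 0 -0.4 0 0 0" --pt "-0.15 0 -0.5 0 0 0" --pt "-0.17 0 -0.6 0 0 0" --pt "0 0 -1 0 0 0" --pt "0 0 -2 0 0 0" --pt "0 0 -3 0 0 0" --pt "0 0 -3 0 0 0" --pt "1 0 -3 0 0 0" --pt "2 0 -1 0 0 0" --pt "2 0 0 0 0 0" --pt "2 0 0 0 0 0" --pt "0 0 0 0 0 0" --pt "0 0 0 0 0 0"

```text
clock: 17.33
tool_pos: [0.5581, 0.0169, 0.1808]
orientation: [-179.7, 20.2, -167.6]
force: [0.3, 0.2, 0.6]
opening: 0.0006
gripper_force: 0.0
```

```bash
python3 - <<'E'
from h import *
state()
save('scene','s8.png')
for t in ['catch_tab','lever_pad','adaptor_centre']: print(t,[(np.round(np.r_[tocr(d['position']),d['position'][2]]*1e3,1).tolist(),round(d['score'],2)) for d in spot_point('scene',t)[:3]])
z=lambda n:cv2.resize(cv2.imread(f'pics/{n}.png')[120:250,235:325],(390,563),interpolation=cv2.INTER_CUBIC)
cv2.imwrite('pics/m8.png',np.hstack([z('s6'),z('s8')]))
E
```

```text
t 17.3333 tip cr [-114.4 -145.7  163. ] rpy [-179.7   20.2 -167.6] F [0.3 0.2 0.6]
catch_tab [([-9.2, -134.7, 63.7], 0.81), ([42.3, -239.9, 116.0], 0.44)]
lever_pad [([43.0, -239.5, 113.3], 0.7), ([-172.4, 232.5, 0.2], 0.32)]
adaptor_centre [([89.6, 168.2, 6.3], 0.89), ([-86.9, -211.7, 7.7], 0.8), ([11.4, 0.5, 22.5], 0.67)]
```

View pics/m8.png

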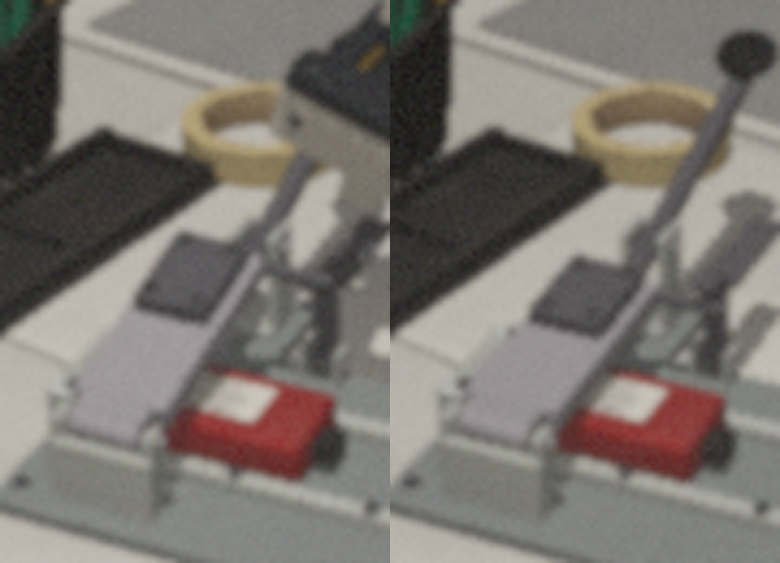

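Before/after: the flap dropped (patch top from y 235 to 258), the catch and lever are back at rest, and the adaptor is home. Handing in.

```bash
python3 -c "
from plant import *
print(close_job())"
```

```text
the job is handed in; nothing more can be done
None
```

The job is handed in at about 17 s on the robot's clock: in the last picture the adaptor is home against the socket block, the flap lies on it, the lever and catch are back at rest, and the arm is clear; no verdict came back.

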